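Tighten and lock the castle nut of a power-device clamp

TASK

Tighten the big castle nut of the heat-sink clamp clockwise until it presses firmly on the plate, then turn it on only as far as the next position where a pair of its slots lines up with the cross slot in the end of the stud; do not overtighten. Take the flat steel lock key from its black rest and put it through nut and stud, upright and fully home, then let go. Leave the circuit boards where they lie.

Things in the scene. Friction and masses are not known exactly. Their poses are not given: they have to be found in the camera images.
- clamp: Fixed clamp on the bench: finned aluminium heat sink 160 x 120 mm, 40 mm high, with an upright fixed steel stud 25 mm thick in its middle. Origin: middle of the underside, on the stud's axis; x along the 160 mm side and along the stud's cross slot; z up.
- sink_top (a point): Point on the stud's axis at the heat sink's top, 40 mm up. Round it lie a white ceramic disc, a spring washer and a flat steel plate 100 (clamp x) x 84 x 10 mm on which the nut presses; four low pins keep the plate from turning. The plate's top is 72 to 76 mm above the bench, differing from start to start.
- stud_slot (a point): Middle of the floor of the cross slot in the stud's top end, 110 mm above the bench. The slot is 12 mm wide, runs along the clamp's x, is open upward and at both ends; its prongs stand 12 mm above its floor.
- castle_nut: Steel castle nut on the stud: hexagon 54 mm across flats, 46 mm high, the upper 18 mm cut by six slots 12 mm wide, open upward and outward, one in the middle of each flat. Origin: middle of its underside, on the axis; x through the middle of a flat, z up. Clockwise from above lowers it 1.27 mm per rad. When tight, its slot floors lie below the stud's slot floor.
- nut_crown (a point): Top of the nut on its axis. The nut turns easily (0.05 N m) until it meets the plate, 0.4 to 3.8 rad from its start; there the torque rises within 0.3 rad to 0.4 to 0.8 N m: it is tight above 0.4. Beyond, a spring lets it rise more slowly. Friction differs between starts. It stays as left. The first aligned position after just tight is right; 60 degrees beyond that may be too tight.
- lock_key: Loose steel lock key, 0.16 kg, an upside-down T 9.5 mm thick: bar 72 mm long (x), 9.5 mm wide (y), 12 mm high, with an upright grip tab 30 mm long (x), 9.5 mm thick (y) on its middle, from 12 to 46 mm above the underside. Origin: middle of the bar's underside; z up to the tab. Home, its underside lies on the stud's slot floor and its bar sticks out of two opposite slots of the nut.
- key_rest: Fixed black block 90 (x) x 60 x 20 mm with a groove 14 mm wide and 8 mm deep along its x, in which the key stands upright at the start. Origin: middle of its underside.
- board_a: Green circuit board 150 x 100 mm with a black front panel and black curved guide, 22 mm high, loose. Leave it. Origin: middle of the underside.
- board_b: A second such board. Leave it.
- board_c: A third such board. Leave it.
Things that resemble listed ones, but are neither listed nor needed, are in the scene too. What is shaped like the lock_key but red is not meant.

How it is judged:
By the outcome, as a careful person would: the job done as asked, in the order asked, and still so for the second after the job is handed in, with the robot touching nothing.
It also fails if it takes over 67 s, if anything falls off the work surface, if the arm or the gripper's body presses on something with over 40 N, if the wrist force passes 120 N, or if a joint passes its speed limit or range.

ROBOT

A 7-joint arm with a two-finger parallel gripper is mounted at the origin on the work surface. World frame = base frame: x ahead of the robot, y to its left, z up, the work surface at z = 0. Lengths are in m, angles in rad, forces in N, time in s.
With the tool pointing down it reaches from about 0.425 to 0.925 m from the base axis. Payload 6.8 kg.
Tool frame: the origin (TCP) lies midway between the tips of the shut fingers; the grasp point (between the pads) lies 19 mm behind it; y points along the fingers, z is the direction in which the jaws open and shut, and the axes are right-handed (so a half turn about y gives the same grasp; the last joint's range is limited). The gripper opens to 85 mm and grips with 20 to 120 N. Pads are 22 mm wide; open, the fingers measure 114 mm over their backs; the gripper's body (76 mm by 85 mm) begins 54 mm behind the grasp point. The pads swing forward as they close: fully open they stand 13 mm farther back than shut.
Start: joints at [1.14, 0.477, 0.022, 1.555, -0.011, 1.109, -0.083], TCP at [0.214, -0.64, 0.231] pointing down, gripper open.
Joint ranges: [-2.96, 2.96], [-0.34, 2.1], [-1.41, 1.46], [0.24, 2.44], [-1.37, 4.51], [0.17, 1.92], [-2.96, 2.96]. Speed limits (rad/s): [2.39, 2.39, 3.14, 3.14, 3.14, 3.14, 3.14].

INTERFACE

Orientations are given as a rotation vector (axis times angle).
In Python, from bench import r gives the robot as it stands.
- The arm moves only by the tool send_rows, never from a script. Its argument "rows" is text: rows parted by semicolons, each of 6 numbers parted by spaces: the shift along the world's x, y, z in m, then the turn, a rotation vector about the world's x, y, z in rad. A call has 1 to 20 rows; each row shifts and turns the commanded pose from where the row before left it; what a row does not reach is not made up. A row lasts 1/10 s, in which the tool goes at most 50 mm and 8.59 degrees, less where a joint would pass 70% of its speed; a pose out of reach is approached as far as the arm can. A call is refused whole if a number of a shift passes 0.05 or a number of a turn 0.15, either way. A call with a gripper value outside its range is refused whole. "grip" is the finger opening in m, from 0 to 0.0854, set as the call begins (left out, the last holds). The fingers move at their own pace and stop on an object; "grip_force" is the grip in N (left out, the last holds). Time passes only in rows, so rows that do not move let the fingers close. It gives the time, the measured TCP pose, the force and the opening at its end, in the units of the state.
- r.get_obs(): the state, without advancing time (a new reading comes with each control period).
- r.grab_frame(name): name is "scene" or "top" or "wrist"; returns a dict with "pixels" (420x560x3 uint8, red, green, blue), "intrinsics" (3x3 intrinsics, pixels), "position" and "orientation" of the camera in the world. Camera axes: x right, y up, looking along -z (the intrinsics and any distortion apply to the point x, -y, -z); pixel columns grow to the right and rows downward; lengths in m; the calibration is good to about 2 mm. A picture is of the moment at which its call begins. There is no depth.
- r.hand_in(): hands the job in, once; it reports no verdict.
The state is a dict: "clock": time; "joints": joint angles; "qvel": joint speeds; "tau": joint torques, N m; "tcp_pos": TCP position; "orientation": TCP orientation; "contact_force": force on the tool from outside, world axes, zero at the start; "moment": the same for the moment, N m; "grip_width": finger opening in m.
Only numpy, scipy, OpenCV 4.12 (cv2) and the standard library are available. Lean on these libraries where they do the work, as an engineer would, in place of code of your own. Each camera call takes 0.05 s, during which the arm holds its last target.

## Working session

There is one attempt and no reset: what is moved stays moved. The work goes in short steps, Python scripts to look and compute and a tool call to move; the robot and the scene stay as the last step left them, time stands still between calls to the robot, and variables do not carry over. Pictures are saved under pics/ and viewed, and the job is handed in when it is done.

Besides the shell and the picture viewer there is one more tool, called after "Emit:" as a command line: name --argument value ..., lists and objects as JSON in quotes. send_rows: Moves the arm, as the interface text tells. Its arguments: {"type":"object","properties":{"rows":{"type":"string"},"grip":{"type":"number"},"grip_force":{"type":"number"}},"required":["rows"]}

```bash
ls; mkdir -p pics; python3 - <<'E'
from bench import r
import cv2
o=r.get_obs()
for k,v in o.items(): print(k,v)
for n in ["scene","top","wrist"]:
    f=r.grab_frame(n); cv2.imwrite(f"pics/{n}0.png",f["pixels"][:,:,::-1]); print(n,f["intrinsics"],f["position"],f["orientation"],[k for k in f])
E
```

```text
pics
clock 0.0
joints [ 1.1399402   0.47781686  0.0223766   1.55647982 -0.01148991  1.10927994
 -0.08307778]
qvel [ 0.00060889 -0.00150789 -0.00048941  0.00063559  0.00039784  0.00041237
 -0.00066653]
tau [ 4.44466541e-04 -5.96439493e+01  1.60848476e+00 -2.81185770e+01
  1.25244947e-02  9.54562915e-03 -1.75245214e-05]
tcp_pos [ 0.21386712 -0.63958939  0.23030322]
orientation [-0.33374433  2.04894412 -2.045216  ]
contact_force [-0.01999613 -0.32750606 -0.73785149]
moment [-0.04862325  0.01211297 -0.01616916]
grip_width 0.0855830666853871
scene [[511.99245907   0.         282.86799   ]
 [  0.         511.99245907 217.51984203]
 [  0.           0.           1.        ]] [ 1.04968626 -0.65479306  0.94549356] [0.7782376  0.25215031 0.58185474] ['pixels', 'intrinsics', 'position', 'orientation']
top [[433.14869028   0.         270.76810231]
 [  0.         433.14869028 206.23931759]
 [  0.           0.           1.        ]] [0.3152717  0.03892937 1.22188225] [ 0.16674091 -0.16680224 -1.55956444] ['pixels', 'intrinsics', 'position', 'orientation']
wrist [[306.24659601   0.         275.51562547]
 [  0.         306.24659601 205.20028543]
 [  0.           0.           1.        ]] [ 0.28063068 -0.61815775  0.37367404] [-0.24265615  0.17694596 -1.23923069] ['pixels', 'intrinsics', 'position', 'orientation']
```

View pics/scene0.png

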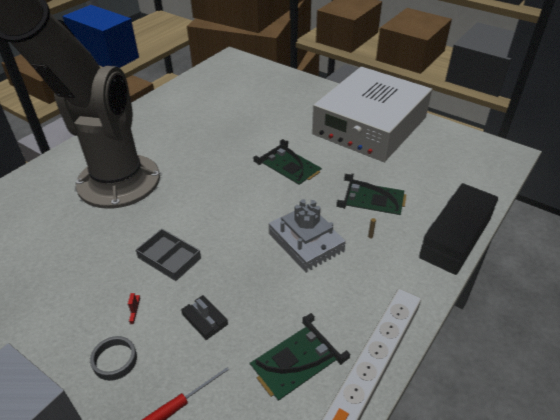

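View pics/top0.png

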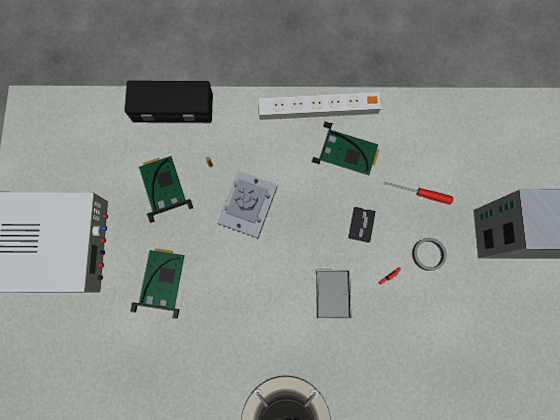

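View pics/wrist0.png

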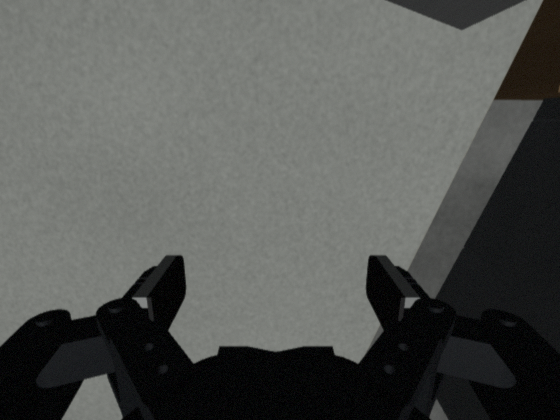

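```bash
cat > h.py <<'E'
import numpy as np, cv2
from scipy.spatial.transform import Rotation as R
from bench import r
def ray(f,u,v):
    d=np.linalg.inv(f["intrinsics"])@np.array([u,v,1.0]); d=np.array([d[0],-d[1],-d[2]])
    return np.array(f["position"]),R.from_rotvec(f["orientation"]).apply(d)
def onz(f,u,v,z):
    p,d=ray(f,u,v); return p+d*(z-p[2])/d[2]
def proj(f,P):
    q=R.from_rotvec(f["orientation"]).inv().apply(np.atleast_2d(P)-np.array(f["position"]))
    q=np.c_[q[:,0],-q[:,1],-q[:,2]]@np.array(f["intrinsics"]).T
    return q[:,:2]/q[:,2:]
def tri(f1,a,f2,b):
    p1,d1=ray(f1,*a);p2,d2=ray(f2,*b)
    t=np.linalg.lstsq(np.c_[d1,-d2],p2-p1,rcond=None)[0]
    A=p1+t[0]*d1;B=p2+t[1]*d2
    return (A+B)/2,np.linalg.norm(A-B)
def save(f,name,box=None,s=1):
    im=f["pixels"][:,:,::-1]
    if box: im=im[box[1]:box[3],box[0]:box[2]]
    im=cv2.resize(im,None,fx=s,fy=s,interpolation=cv2.INTER_CUBIC); cv2.imwrite("pics/"+name,im)
E
python3 - <<'E'
from h import *
t=r.grab_frame("top");s=r.grab_frame("scene")
print(proj(t,[0,0,0]),proj(s,[0,0,0]),proj(t,r.get_obs()["tcp_pos"]),proj(s,r.get_obs()["tcp_pos"]))
print(onz(t,248,205,.08),onz(t,362,224,.02), onz(t,390,275,.01))
a=cv2.resize(t["pixels"][160:250,205:295,::-1],None,fx=4.4,fy=4.4,interpolation=cv2.INTER_CUBIC)
b=cv2.resize(s["pixels"][190:280,260:350,::-1],None,fx=4.4,fy=4.4,interpolation=cv2.INTER_CUBIC)
cv2.imwrite("pics/c1.png",np.hstack([a,b]))
a=cv2.resize(t["pixels"][200:250,337:387,::-1],None,fx=8,fy=8,interpolation=cv2.INTER_CUBIC)
b=cv2.resize(s["pixels"][290:340,180:230,::-1],None,fx=8,fy=8,interpolation=cv2.INTER_CUBIC)
cv2.imwrite("pics/c2.png",np.hstack([a,b]))
E
```

```text
[[284.88776587 423.65445078]] [[119.21855002 180.38073971]] [[580.76463178 348.59068594]] [[-118.47946035  321.67519603]]
[0.56482413 0.10093172 0.08      ] [ 0.5247695  -0.21746752  0.02      ] [ 0.38371483 -0.2914276   0.01      ]
```

View pics/c1.png

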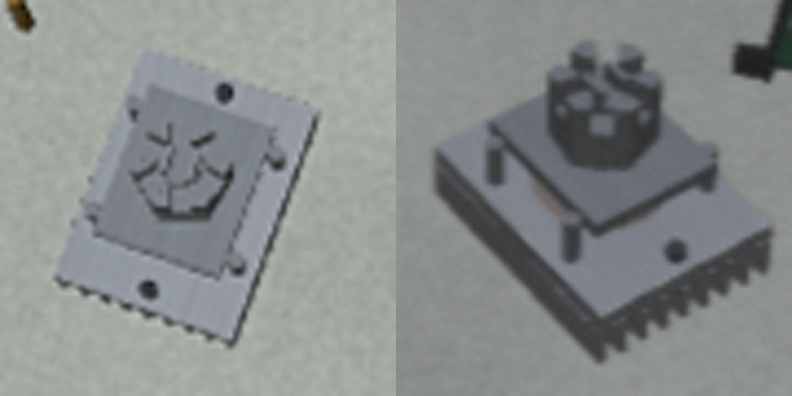

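View pics/c2.png

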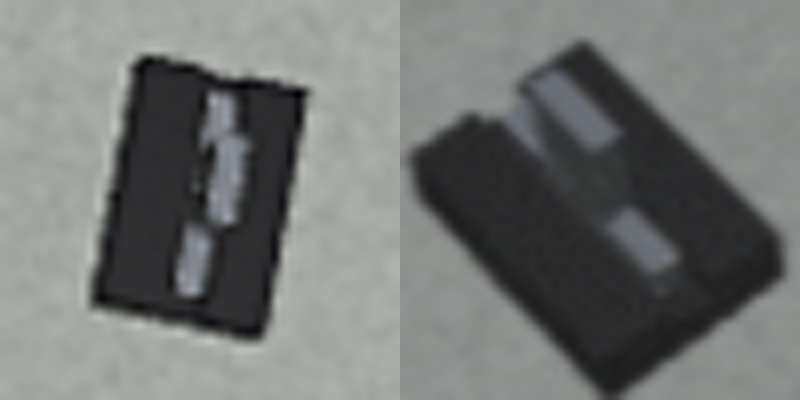

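```bash
python3 - <<'E'
from h import *
t=r.grab_frame("top");s=r.grab_frame("scene");w=r.grab_frame("wrist");o=r.get_obs()
M=R.from_rotvec(o["orientation"]);print(M.as_matrix().round(3))
print("cam in tool",M.inv().apply(w["position"]-o["tcp_pos"]), (M.inv()*R.from_rotvec(w["orientation"])).as_matrix().round(3))
c=np.array([onz(t,205+x/4.4,160+y/4.4,.04) for x,y in [(145,50),(318,110),(232,345),(57,280)]])
print(c,c.mean(0)); 
for i in range(4):
    d=c[(i+1)%4]-c[i]; print(np.linalg.norm(d),np.degrees(np.arctan2(d[1],d[0])))
k=np.array([onz(t,337+x/8,200+y/8,.02) for x,y in [(140,55),(307,90),(263,337),(95,303)]])
print(k.mean(0)); 
for i in range(4):
    d=k[(i+1)%4]-k[i]; print(np.linalg.norm(d),np.degrees(np.arctan2(d[1],d[0])))
E
```

```text
[[-0.948 -0.     0.317]
 [-0.317  0.    -0.948]
 [-0.    -1.    -0.   ]]
cam in tool [-0.0700403  -0.14316672  0.0005347 ] [[ 0.    -0.961 -0.278]
 [ 0.     0.278 -0.961]
 [ 1.     0.     0.   ]]
[[0.67122963 0.13318683 0.04      ]
 [0.63172434 0.02143512 0.04      ]
 [0.47974551 0.074893   0.04      ]
 [0.52037386 0.18540688 0.04      ]] [0.57576834 0.10373046 0.04      ]
0.11852895011654063 -109.46898764231476
0.16110651135071258 160.62090338930318
0.11774540613386411 69.8149977665602
0.15963833275717038 -19.093745711257167
[ 0.5235996  -0.21788948  0.02      ]
0.05995923205657116 -101.9214462690157
0.09008690222760576 167.56246464471565
0.0593357869859633 78.66909221054037
0.09069498973889954 -12.038221184949832
```

Emit:
send_rows --rows "0.018 0.037 0 0 0 0.14;0.018 0.037 0 0 0 0.14;0.018 0.037 0 0 0 0.14;0.018 0.037 0 0 0 0.14;0.018 0.037 0 0 0 0.14;0.018 0.037 0 0 0 0.14;0.018 0.037 0 0 0 0.14;0.018 0.037 0 0 0 0.14;0.018 0.037 0 0 0 0.14;0.018 0.037 0 0 0 0.14"

```text
clock: 1.4
tcp_pos: [0.3946, -0.2687, 0.2316]
orientation: [-1.28, 1.092, -1.093]
contact_force: [0.3, -0.7, 0.7]
grip_width: 0.0854
```

```bash
python3 -c "
from h import *
o=r.get_obs();print(o['joints'].round(3),o['tcp_pos'],R.from_rotvec(o['orientation']).as_matrix().round(3)[:,2],o['moment'],o['contact_force'])"
```

```text
[ 0.848  0.179 -0.424  1.99   0.088  0.989  0.539] [ 0.39463502 -0.26871542  0.23163543] [0.988 0.157 0.   ] [-0.03666564 -0.02440403  0.02532722] [ 0.33347083 -0.69745134  0.68538978]
```

Emit:
send_rows --rows "0.018 0.037 0 0 0 0.14;0.018 0.037 0 0 0 0.14;0.018 0.037 0 0 0 0.14;0.018 0.037 0 0 0 0.14;0.018 0.037 0 0 0 0.14;0.018 0.037 0 0 0 0.14;0.018 0.037 0 0 0 0.14;0.018 0.037 0 0 0 0.14;0.018 0.037 0 0 0 0.14;0.018 0.039 -0.002 0 0 0.14;0 0 0 0 0 0;0 0 0 0 0 0"

```text
clock: 2.6
tcp_pos: [0.574, 0.1027, 0.229]
orientation: [-1.57, 0.015, -0.013]
contact_force: [-0.3, -0.9, -0.3]
grip_width: 0.0853
```

```bash
python3 -c "
from h import *
o=r.get_obs();print(o['joints'].round(3),o['tcp_pos'],R.from_rotvec(o['orientation']).as_matrix().round(3)[:,2],o['moment'],o['contact_force'])
w=r.grab_frame('wrist');save(w,'w1.png');np.save('w1.npy',w,allow_pickle=True)"
```

```text
[ 0.33   0.443 -0.805  1.742  0.351  1.108  0.967] [0.57401741 0.10274045 0.22901209] [0.018 1.    0.   ] [-0.02070007 -0.04257908  0.01246827] [-0.34136935 -0.93072867 -0.33511548]
```

View pics/w1.png

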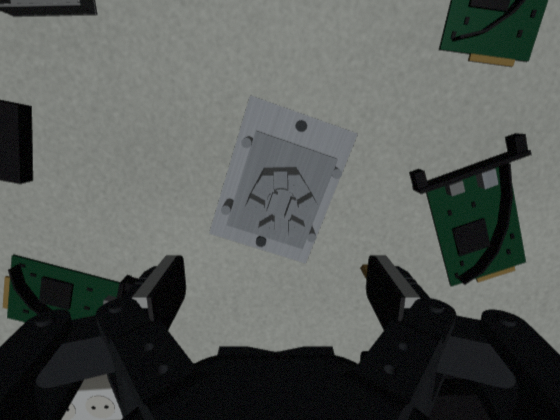

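```bash
python3 -c "
from h import *
w=np.load('w1.npy',allow_pickle=True).item()
save(w,'w1c.png',(200,85,370,275),3.15)
im=w['pixels'][150:250,230:335,::-1]; im=cv2.resize(im,None,fx=5.7,fy=5.7,interpolation=cv2.INTER_CUBIC); im=cv2.convertScaleAbs(im,alpha=1.6); cv2.imwrite('pics/w1d.png',im)
"
```

```text
(no output)
```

View pics/w1c.png

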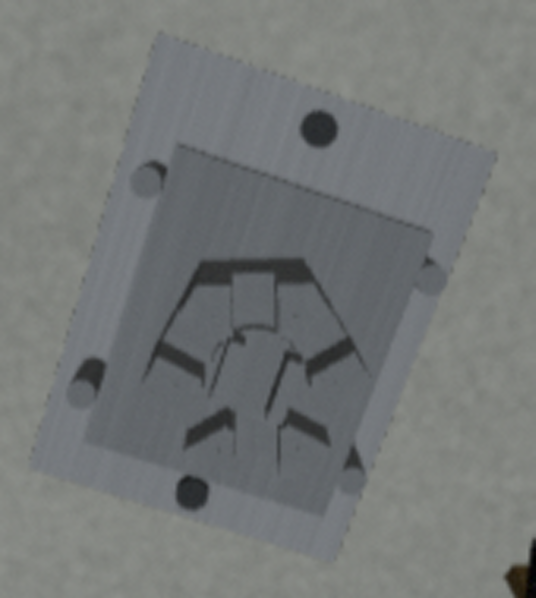

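View pics/w1d.png

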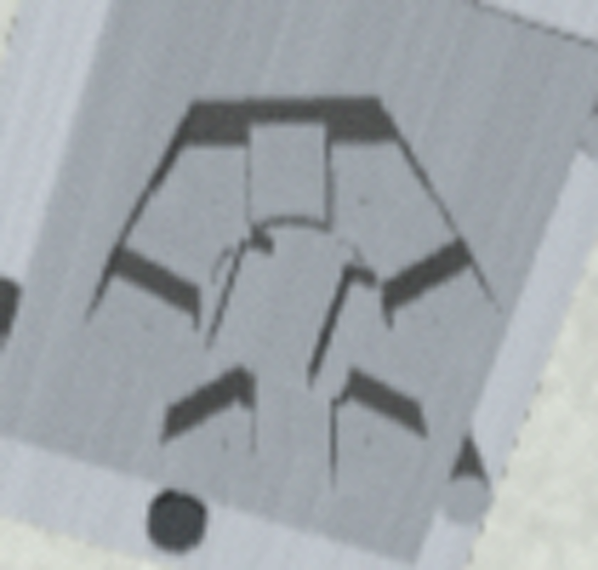

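```bash
python3 -c "
from h import *
w=np.load('w1.npy',allow_pickle=True).item()
C=lambda L,z:np.array([onz(w,200+x/3.15,85+y/3.15,z) for x,y in L])
D=lambda L,z:np.array([onz(w,230+x/5.7,150+y/5.7,z) for x,y in L])
def rep(c):
    print(c.mean(0)); n=len(c)
    for i in range(n):
        d=c[(i+1)%n]-c[i]; print(np.linalg.norm(d).round(4),np.degrees(np.arctan2(d[1],d[0])).round(2))
rep(C([(160,32),(497,155),(335,562),(30,468)],.04))
for z in (.072,.076): rep(C([(180,144),(433,230),(322,515),(85,440)],z))
print('nut')
rep(D([(188,143),(395,143)],.123));rep(D([(193,101),(378,99)],.078))
rep(D([(250,150),(253,425)],.11));rep(D([(327,150),(333,485)],.11))
print('stud slot');rep(D([(240,240),(208,345)],.116));rep(D([(352,265),(313,370)],.118))
print(proj(w,[[.5757,.1037,.12],[.574,.1027,.12]]))
"
```

```text
[0.57686569 0.1076313  0.04      ]
0.1189 69.84
0.1586 -19.52
0.1195 -109.59
0.1598 160.28
[0.57669912 0.10735494 0.072     ]
0.0822 70.58
0.101 -19.57
0.0832 -109.82
0.1005 159.86
[0.57573153 0.10730208 0.076     ]
0.0811 70.58
0.0997 -19.57
0.0821 -109.82
0.0991 159.86
nut
[0.54956039 0.10722814 0.123     ]
0.0299 88.97
0.0299 -91.03
[0.55038769 0.10699828 0.078     ]
0.0313 89.59
0.0313 -90.41
[0.57506003 0.10090695 0.11      ]
0.0443 -0.5
0.0443 179.5
[0.58038878 0.11309781 0.11      ]
0.0546 0.59
0.0546 -179.41
stud slot
[0.57373342 0.09674651 0.116     ]
0.0173 -17.71
0.0173 162.29
[0.57741295 0.11314719 0.118     ]
0.0175 -20.09
0.0175 159.91
[[277.35406416 204.69584581]
 [276.15208849 202.80360964]]
```

Emit:
send_rows --rows "0.0023 0.0033 0 0 0 0.144;0 0 0 0 0 0.144;0 0 0 0 0 0.144;0 0 0 0 0 0.144;0 0 0 0 0 0.144;0 0 0 0 0 0.144;0 0 0 0 0 0.144;0 0 0 0 0 0.144;0 0 0 0 0 0.144;0 0 0 0 0 0.144;0 0 0 0 0 0.144;0 0 -0.03 0 0 0;0 0 -0.03 0 0 0;0 0 0 0 0 0;0 0 0 0 0 0"

```text
clock: 4.15
tcp_pos: [0.5763, 0.1038, 0.1696]
orientation: [-1.213, -1.203, 1.205]
contact_force: [0.6, 1.2, 0.2]
grip_width: 0.0856
```

```bash
cat >> h.py <<'E'
def st():
    o=r.get_obs();M=R.from_rotvec(o['orientation']).as_matrix()
    print(o['clock'],'j',o['joints'].round(3),'p',o['tcp_pos'].round(4),'down',M[:,1].round(4),'yaw',np.degrees(np.arctan2(M[1,2],M[0,2])).round(2),'F',o['contact_force'].round(2),'M',o['moment'].round(3),'w',round(o['grip_width'],4))
E
python3 -c "
from h import *
st()
w=r.grab_frame('wrist');save(w,'w2.png');np.save('w2.npy',w,allow_pickle=True)"
```

```text
4.15 j [ 0.499  0.649 -1.102  1.782  0.642  1.123  2.315] p [0.5763 0.1038 0.1696] down [-7.0e-04 -1.1e-03 -1.0e+00] yaw 179.57 F [0.6  1.2  0.23] M [0.015 0.018 0.003] w 0.0856
```

View pics/w2.png

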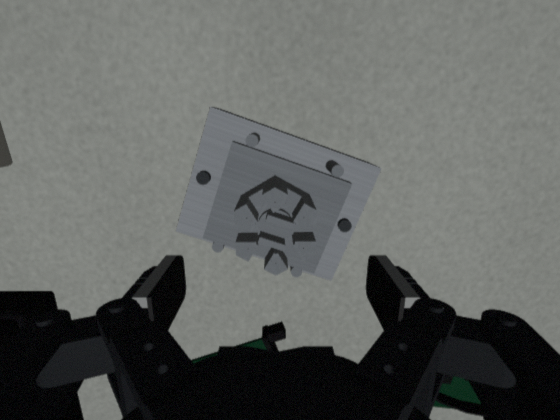

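```bash
python3 -c "
from h import *
w=np.load('w2.npy',allow_pickle=True).item()
im=w['pixels'][95:290,170:390,::-1]; im=cv2.resize(im,None,fx=3,fy=3,interpolation=cv2.INTER_CUBIC); im=cv2.convertScaleAbs(im,alpha=1.6); cv2.imwrite('pics/w2d.png',im)
"
```

```text
(no output)
```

View pics/w2d.png

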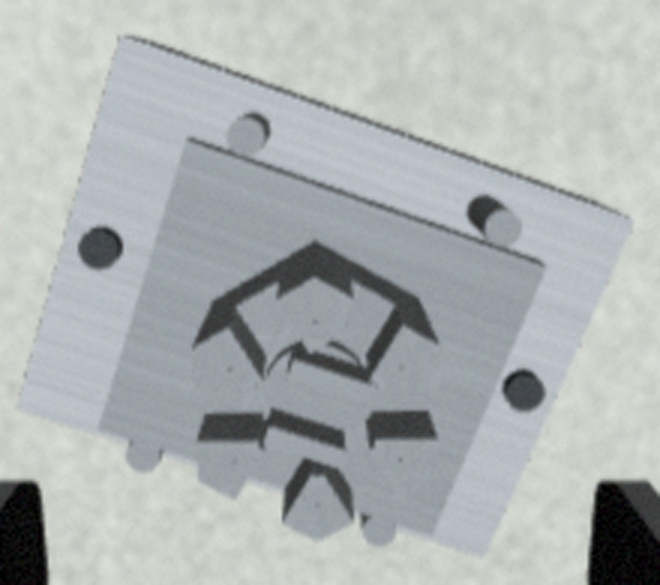

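```bash
python3 -c "
from h import *
w=np.load('w2.npy',allow_pickle=True).item()
C=lambda L,z:np.array([onz(w,170+x/3,95+y/3,z) for x,y in L])
def rep(c):
    print(c.mean(0),c.round(4)); n=len(c)
    for i in range(n):
        d=c[(i+1)%n]-c[i]; print(np.linalg.norm(d).round(4),np.degrees(np.arctan2(d[1],d[0])).round(2))
rep(C([(122,37),(632,218),(485,555),(18,408)],.04))
rep(C([(190,140),(543,265)],.074)); rep(C([(100,430),(190,140)],.074))
rep(C([(317,242),(200,345),(437,343)],.077))
"
```

```text
[0.57588849 0.10673437 0.04      ] [[0.6305 0.0244 0.04  ]
 [0.4816 0.0771 0.04  ]
 [0.5207 0.1894 0.04  ]
 [0.6708 0.136  0.04  ]]
0.1579 160.51
0.1189 70.78
0.1593 -19.57
0.1186 -109.85
[0.56193433 0.06735879 0.074     ] [[0.608  0.0507 0.074 ]
 [0.5159 0.084  0.074 ]]
0.0979 160.13
0.0979 -19.87
[0.62235938 0.09033044 0.074     ] [[0.6367 0.1299 0.074 ]
 [0.608  0.0507 0.074 ]]
0.0843 -109.94
0.0843 70.06
[0.57564755 0.09525004 0.077     ] [[0.5758 0.0768 0.077 ]
 [0.6074 0.1045 0.077 ]
 [0.5438 0.1045 0.077 ]]
0.042 41.25
0.0636 -179.97
0.0423 -40.88
```

Emit:
send_rows --rows "0 0.003 -0.02 0 0 0.004;0 0 -0.03 0 0 0;0 0 -0.025 0 0 0;0 0 -0.0145 0 0 0;0 0 0 0 0 0;0 0 0 0 0 0"

```text
clock: 4.8
tcp_pos: [0.577, 0.1086, 0.0807]
orientation: [-1.21, -1.209, 1.207]
contact_force: [-0.1, -0.4, 0.1]
grip_width: 0.0852
```

```bash
python3 -c "
from h import *
st()"
```

```text
4.8 j [ 0.429  0.75  -1.011  1.843  0.76   0.993  2.228] p [0.577  0.1086 0.0807] down [ 1.e-03  6.e-04 -1.e+00] yaw 179.92 F [-0.12 -0.37  0.14] M [ 0.014 -0.044 -0.007] w 0.0852
```

Emit:
send_rows --rows "0 0 0 0 0 0;0 0 0 0 0 0;0 0 0 0 0 0;0 0 0 0 0 0;0 0 0 0 0 0;0 0 0 0 0 0" --grip 0.04 --grip_force 60

```text
clock: 5.4
tcp_pos: [0.5768, 0.1084, 0.0811]
orientation: [-1.211, -1.209, 1.207]
contact_force: [-2.0, -1.4, 6.9]
grip_width: 0.0535
```

```bash
python3 -c "
from h import *
st();st()"
```

```text
5.4 j [ 0.429  0.749 -1.011  1.843  0.76   0.993  2.228] p [0.5768 0.1084 0.0811] down [ 1.3e-03 -1.0e-04 -1.0e+00] yaw 179.9 F [-2.04 -1.36  6.93] M [-0.149  0.418 -0.036] w 0.0535
5.4 j [ 0.429  0.749 -1.011  1.843  0.76   0.993  2.228] p [0.5768 0.1084 0.0811] down [ 1.3e-03 -1.0e-04 -1.0e+00] yaw 179.9 F [-2.04 -1.36  6.93] M [-0.149  0.418 -0.036] w 0.0535
```

Emit:
send_rows --rows "0 0 -0.0001 0 0 -0.08;0 0 -0.0001 0 0 -0.08;0 0 -0.0001 0 0 -0.08;0 0 -0.0001 0 0 -0.08"

```text
clock: 5.8
tcp_pos: [0.5771, 0.1083, 0.0807]
orientation: [-1.347, -0.968, 0.966]
contact_force: [-1.0, -1.1, 5.0]
grip_width: 0.0535
```

```bash
python3 -c "
from h import *
st()"
```

```text
5.8 j [ 0.39   0.716 -0.945  1.846  0.709  0.957  1.943] p [0.5771 0.1083 0.0807] down [ 0.0018 -0.     -1.    ] yaw 161.38 F [-0.96 -1.07  5.03] M [-0.173  0.151  0.026] w 0.0535
```

Emit:
send_rows --rows "0 0 -0.0001 0 0 -0.06;0 0 -0.0001 0 0 -0.06;0 0 -0.0001 0 0 -0.06;0 0 -0.0001 0 0 -0.06"

```text
clock: 6.2
tcp_pos: [0.5774, 0.1082, 0.0804]
orientation: [-1.426, -0.786, 0.783]
contact_force: [-0.2, -2.0, 5.5]
grip_width: 0.0536
```

```bash
python3 -c "
from h import *
st()"
```

```text
6.2 j [ 0.359  0.692 -0.894  1.847  0.67   0.932  1.733] p [0.5774 0.1082 0.0804] down [ 2.2e-03 -3.0e-04 -1.0e+00] yaw 147.68 F [-0.2  -1.98  5.53] M [-0.289  0.068  0.018] w 0.0536
```

Emit:
send_rows --rows "0 0 -0.0001 0 0 -0.06;0 0 -0.0001 0 0 -0.06;0 0 -0.0001 0 0 -0.06;0 0 -0.0001 0 0 -0.06"

```text
clock: 6.6
tcp_pos: [0.5775, 0.108, 0.0801]
orientation: [-1.488, -0.601, 0.598]
contact_force: [-0.5, -1.9, 6.2]
grip_width: 0.0535
```

```bash
python3 -c "
from h import *
st()"
```

```text
6.6 j [ 0.326  0.671 -0.841  1.849  0.63   0.909  1.523] p [0.5775 0.108  0.0801] down [ 2.5e-03 -4.0e-04 -1.0e+00] yaw 133.91 F [-0.5  -1.91  6.25] M [-0.41   0.025 -0.002] w 0.0535
```

Emit:
send_rows --rows "0 0 -0.0001 0 0 -0.06;0 0 -0.0001 0 0 -0.06;0 0 -0.0001 0 0 -0.06;0 0 -0.0001 0 0 -0.06"

```text
clock: 7.0
tcp_pos: [0.5777, 0.1078, 0.0797]
orientation: [-1.533, -0.414, 0.411]
contact_force: [-0.6, -1.8, 6.3]
grip_width: 0.0537
```

```bash
python3 -c "
from h import *
st()"
```

```text
7.0 j [ 0.291  0.65  -0.788  1.852  0.589  0.887  1.315] p [0.5777 0.1078 0.0797] down [ 2.6e-03 -7.0e-04 -1.0e+00] yaw 120.15 F [-0.59 -1.85  6.32] M [-0.513  0.1   -0.001] w 0.0537
```

Emit:
send_rows --rows "0 0 -0.0001 0 0 -0.06;0 0 -0.0001 0 0 -0.06;0 0 -0.0001 0 0 -0.06;0 0 -0.0001 0 0 -0.06"

```text
clock: 7.4
tcp_pos: [0.5778, 0.1076, 0.0794]
orientation: [-1.56, -0.227, 0.223]
contact_force: [-0.9, -3.6, 7.1]
grip_width: 0.0537
```

```bash
python3 -c "
from h import *
st()"
```

```text
7.4 j [ 0.255  0.631 -0.733  1.854  0.548  0.866  1.107] p [0.5778 0.1076 0.0794] down [ 0.0027 -0.001  -1.    ] yaw 106.39 F [-0.88 -3.65  7.11] M [-0.65   0.143  0.048] w 0.0537
```

Emit:
send_rows --rows "0 0 -0.0001 0 0 -0.06;0 0 -0.0001 0 0 -0.06;0 0 0 0 0 -0.03"

```text
clock: 7.7
tcp_pos: [0.5778, 0.1074, 0.0793]
orientation: [-1.57, -0.109, 0.105]
contact_force: [0.1, -2.7, 7.1]
grip_width: 0.0531
```

```bash
python3 -c "
from h import *
st()"
```

```text
7.7 j [ 0.231  0.62  -0.699  1.856  0.522  0.854  0.978] p [0.5778 0.1074 0.0793] down [ 0.0028 -0.0012 -1.    ] yaw 97.82 F [ 0.08 -2.69  7.11] M [-0.739  0.036  0.037] w 0.0531
```

Emit:
send_rows --rows "0 0 -0.0001 0 0 -0.06;0 0 -0.0001 0 0 -0.06;0 0 -0.0001 0 0 -0.06;0 0 -0.0001 0 0 -0.06"

```text
clock: 8.1
tcp_pos: [0.5778, 0.1072, 0.0789]
orientation: [-1.571, 0.08, -0.084]
contact_force: [-0.6, -3.9, 8.7]
grip_width: 0.0536
```

```bash
python3 -c "
from h import *
st()"
```

```text
8.1 j [ 0.192  0.604 -0.643  1.859  0.48   0.836  0.771] p [0.5778 0.1072 0.0789] down [ 0.0027 -0.0015 -1.    ] yaw 84.04 F [-0.55 -3.94  8.68] M [-0.866  0.315  0.009] w 0.0536
```

Emit:
send_rows --rows "0 0 -0.0001 0 0 -0.06;0 0 -0.0001 0 0 -0.06;0 0 -0.0001 0 0 -0.06;0 0 -0.0001 0 0 -0.06"

```text
clock: 8.5
tcp_pos: [0.5777, 0.1069, 0.0786]
orientation: [-1.555, 0.268, -0.272]
contact_force: [-0.9, -4.4, 10.3]
grip_width: 0.0536
```

```bash
python3 -c "
from h import *
st()"
```

```text
8.5 j [ 0.152  0.589 -0.586  1.862  0.438  0.82   0.565] p [0.5777 0.1069 0.0786] down [ 0.0024 -0.0018 -1.    ] yaw 70.28 F [-0.94 -4.45 10.3 ] M [-1.069  0.441  0.059] w 0.0536
```

Emit:
send_rows --rows "0 0 -0.0001 0 0 -0.06;0 0 -0.0001 0 0 -0.06;0 0 -0.0001 0 0 -0.06;0 0 -0.0001 0 0 -0.06"

```text
clock: 8.9
tcp_pos: [0.5776, 0.1067, 0.0783]
orientation: [-1.523, 0.456, -0.46]
contact_force: [-2.1, -2.4, 3.0]
grip_width: 0.0534
```

```bash
python3 -c "
from h import *
st()"
```

```text
8.9 j [ 0.111  0.576 -0.529  1.865  0.396  0.804  0.36 ] p [0.5776 0.1067 0.0783] down [ 0.0022 -0.002  -1.    ] yaw 56.52 F [-2.14 -2.36  3.03] M [-0.451  0.345 -0.052] w 0.0534
```

Emit:
send_rows --rows "0 0 -0.0001 0 0 -0.06;0 0 0 0 0 -0.06;0 0 -0.0001 0 0 -0.06;0 0 0 0 0 -0.06"

```text
clock: 9.3
tcp_pos: [0.5775, 0.1066, 0.078]
orientation: [-1.474, 0.641, -0.646]
contact_force: [-1.9, -6.1, 10.1]
grip_width: 0.0539
```

```bash
python3 -c "
from h import *
st()"
```

```text
9.3 j [ 0.069  0.564 -0.472  1.868  0.353  0.791  0.155] p [0.5775 0.1066 0.078 ] down [ 0.0021 -0.0021 -1.    ] yaw 42.81 F [-1.93 -6.12 10.13] M [-0.955  0.498  0.396] w 0.0539
```

Emit:
send_rows --rows "0 0 -0.0001 0 0 -0.06;0 0 0 0 0 -0.06;0 0 -0.0001 0 0 -0.06"

```text
clock: 9.6
tcp_pos: [0.5774, 0.1065, 0.0778]
orientation: [-1.427, 0.779, -0.784]
contact_force: [-2.2, -5.2, 11.0]
grip_width: 0.0535
```

```bash
python3 -c "
from h import *
st()"
```

```text
9.6 j [ 0.036  0.557 -0.428  1.871  0.321  0.781  0.003] p [0.5774 0.1065 0.0778] down [ 0.0019 -0.0024 -1.    ] yaw 32.54 F [-2.18 -5.23 11.04] M [-1.059  0.645  0.573] w 0.0535
```

Emit:
send_rows --rows "0 0 -0.0001 0 0 -0.06;0 0 0 0 0 -0.06;0 0 -0.0001 0 0 -0.06"

```text
clock: 9.9
tcp_pos: [0.5772, 0.1064, 0.0776]
orientation: [-1.369, 0.917, -0.921]
contact_force: [-2.8, -5.8, 12.2]
grip_width: 0.0532
```

```bash
python3 -c "
from h import *
st()"
```

```text
9.9 j [ 0.004  0.55  -0.385  1.873  0.289  0.773 -0.15 ] p [0.5772 0.1064 0.0776] down [ 0.0016 -0.0026 -1.    ] yaw 22.23 F [-2.84 -5.77 12.19] M [-1.089  0.778  0.671] w 0.0532
```

Emit:
send_rows --rows "0 0 0.0002 0 0 0.07;0 0 0.0002 0 0 0.07;0 0 0.0001 0 0 0.07;0 0 0.0001 0 0 0.07;0 0 0.0001 0 0 0.07;0 0 0.0001 0 0 0.07;0 0 0.0001 0 0 0.07;0 0 0.0001 0 0 0.07;0 0 0.0001 0 0 0.07;0 0 0.0001 0 0 0.07" --grip_force 90

```text
clock: 10.9
tcp_pos: [0.5777, 0.107, 0.0783]
orientation: [-1.539, 0.374, -0.378]
contact_force: [0.3, -3.3, 5.1]
grip_width: 0.0531
```

```bash
python3 -c "
from h import *
st()"
```

```text
10.9 j [ 0.129  0.582 -0.555  1.863  0.414  0.81   0.45 ] p [0.5777 0.107  0.0783] down [ 0.0024 -0.0012 -1.    ] yaw 62.55 F [ 0.28 -3.28  5.12] M [-0.657 -0.008 -0.012] w 0.0531
```

Emit:
send_rows --rows "0 0 0 0 0 -0.03"

```text
clock: 11.0
tcp_pos: [0.5777, 0.107, 0.0782]
orientation: [-1.534, 0.398, -0.402]
contact_force: [0.8, -3.9, 4.8]
grip_width: 0.0529
```

```bash
python3 -c "
from h import *
st()"
```

```text
11.0 j [ 0.124  0.581 -0.548  1.864  0.408  0.809  0.423] p [0.5777 0.107  0.0782] down [ 0.0022 -0.001  -1.    ] yaw 60.75 F [ 0.82 -3.85  4.79] M [-0.815 -0.012  0.032] w 0.0529
```

Emit:
send_rows --rows "0 0 0 0 0 -0.03"

```text
clock: 11.1
tcp_pos: [0.5777, 0.1069, 0.0782]
orientation: [-1.529, 0.424, -0.428]
contact_force: [0.8, -4.3, 4.9]
grip_width: 0.053
```

```bash
python3 -c "
from h import *
st()"
```

```text
11.1 j [ 0.119  0.579 -0.54   1.864  0.403  0.807  0.395] p [0.5777 0.1069 0.0782] down [ 0.0022 -0.0011 -1.    ] yaw 58.88 F [ 0.77 -4.27  4.93] M [-0.742 -0.037  0.066] w 0.053
```

Emit:
send_rows --rows "0 0 0 0 0 -0.03"

```text
clock: 11.2
tcp_pos: [0.5777, 0.1069, 0.0782]
orientation: [-1.524, 0.447, -0.451]
contact_force: [0.6, -4.0, 5.9]
grip_width: 0.0532
```

```bash
python3 -c "
from h import *
st()"
```

```text
11.2 j [ 0.113  0.577 -0.532  1.865  0.397  0.805  0.369] p [0.5777 0.1069 0.0782] down [ 0.0023 -0.0012 -1.    ] yaw 57.14 F [ 0.57 -4.04  5.86] M [-0.855 -0.025 -0.027] w 0.0532
```

Emit:
send_rows --rows "0 0 0 0 0 -0.03"

```text
clock: 11.3
tcp_pos: [0.5776, 0.1069, 0.0781]
orientation: [-1.519, 0.471, -0.475]
contact_force: [1.4, -4.2, 5.4]
grip_width: 0.0531
```

```bash
python3 -c "
from h import *
st()"
```

```text
11.3 j [ 0.108  0.575 -0.525  1.865  0.392  0.803  0.344] p [0.5776 0.1069 0.0781] down [ 0.0022 -0.0014 -1.    ] yaw 55.43 F [ 1.41 -4.17  5.41] M [-0.893 -0.097  0.103] w 0.0531
```

Emit:
send_rows --rows "0 0 0 0 0 -0.03"

```text
clock: 11.4
tcp_pos: [0.5776, 0.1068, 0.0781]
orientation: [-1.514, 0.494, -0.498]
contact_force: [1.5, -4.2, 3.9]
grip_width: 0.0534
```

```bash
python3 -c "
from h import *
st()"
```

```text
11.4 j [ 0.103  0.574 -0.518  1.865  0.387  0.801  0.318] p [0.5776 0.1068 0.0781] down [ 0.0021 -0.0015 -1.    ] yaw 53.72 F [ 1.47 -4.25  3.9 ] M [-0.84  -0.093  0.099] w 0.0534
```

Emit:
send_rows --rows "0 0 -0.0001 0 0 -0.03"

```text
clock: 11.5
tcp_pos: [0.5776, 0.1068, 0.0781]
orientation: [-1.509, 0.517, -0.521]
contact_force: [0.0, -4.9, 6.7]
grip_width: 0.0529
```

```bash
python3 -c "
from h import *
st()"
```

```text
11.5 j [ 0.097  0.572 -0.511  1.866  0.381  0.799  0.293] p [0.5776 0.1068 0.0781] down [ 0.0021 -0.0016 -1.    ] yaw 52.0 F [ 0.05 -4.89  6.69] M [-0.922  0.036  0.086] w 0.0529
```

Emit:
send_rows --rows "0 0 0 0 0 -0.03"

```text
clock: 11.6
tcp_pos: [0.5776, 0.1068, 0.078]
orientation: [-1.503, 0.54, -0.544]
contact_force: [2.0, -4.5, 5.9]
grip_width: 0.0531
```

```bash
python3 -c "
from h import *
st()"
```

```text
11.6 j [ 0.092  0.571 -0.503  1.866  0.376  0.798  0.267] p [0.5776 0.1068 0.078 ] down [ 0.0021 -0.0016 -1.    ] yaw 50.29 F [ 2.01 -4.54  5.89] M [-0.897 -0.029  0.226] w 0.0531
```

Emit:
send_rows --rows "0 0 0 0 0 -0.03"

```text
clock: 11.7
tcp_pos: [0.5776, 0.1068, 0.078]
orientation: [-1.497, 0.564, -0.568]
contact_force: [1.0, -5.2, 5.9]
grip_width: 0.0533
```

```bash
python3 -c "
from h import *
st()"
```

```text
11.7 j [ 0.087  0.569 -0.496  1.867  0.371  0.796  0.242] p [0.5776 0.1068 0.078 ] down [ 0.0021 -0.0016 -1.    ] yaw 48.57 F [ 0.95 -5.16  5.86] M [-0.907 -0.047  0.236] w 0.0533
```

Emit:
send_rows --rows "0 0 -0.0001 0 0 -0.03"

```text
clock: 11.8
tcp_pos: [0.5775, 0.1067, 0.078]
orientation: [-1.49, 0.587, -0.591]
contact_force: [0.0, -5.3, 7.7]
grip_width: 0.0531
```

```bash
python3 -c "
from h import *
st()"
```

```text
11.8 j [ 0.081  0.568 -0.489  1.867  0.365  0.794  0.216] p [0.5775 0.1067 0.078 ] down [ 0.0021 -0.0017 -1.    ] yaw 46.86 F [ 0.01 -5.28  7.72] M [-0.981  0.105  0.26 ] w 0.0531
```

Emit:
send_rows --rows "0 0 0 0 0 -0.03"

```text
clock: 11.9
tcp_pos: [0.5775, 0.1067, 0.078]
orientation: [-1.484, 0.61, -0.614]
contact_force: [-0.1, -5.5, 6.2]
grip_width: 0.053
```

```bash
python3 -c "
from h import *
st()"
```

```text
11.9 j [ 0.076  0.567 -0.482  1.867  0.36   0.793  0.19 ] p [0.5775 0.1067 0.078 ] down [ 0.002  -0.0018 -1.    ] yaw 45.15 F [-0.1  -5.48  6.16] M [-0.933  0.059  0.373] w 0.053
```

Emit:
send_rows --rows "0 0 0 0 0 -0.03"

```text
clock: 12.0
tcp_pos: [0.5775, 0.1067, 0.078]
orientation: [-1.477, 0.633, -0.637]
contact_force: [-0.0, -4.9, 6.3]
grip_width: 0.0532
```

```bash
python3 -c "
from h import *
st()"
```

```text
12.0 j [ 0.071  0.565 -0.475  1.868  0.355  0.791  0.165] p [0.5775 0.1067 0.078 ] down [ 0.0021 -0.0018 -1.    ] yaw 43.44 F [-0.  -4.9  6.3] M [-0.911  0.046  0.339] w 0.0532
```

Emit:
send_rows --rows "0 0 -0.0001 0 0 -0.025"

```text
clock: 12.1
tcp_pos: [0.5775, 0.1067, 0.0779]
orientation: [-1.471, 0.652, -0.656]
contact_force: [-1.4, -5.2, 7.9]
grip_width: 0.0531
```

```bash
python3 -c "
from h import *
st()"
```

```text
12.1 j [ 0.066  0.564 -0.469  1.868  0.35   0.79   0.144] p [0.5775 0.1067 0.0779] down [ 0.0021 -0.002  -1.    ] yaw 42.02 F [-1.44 -5.16  7.89] M [-1.028  0.168  0.39 ] w 0.0531
```

Emit:
send_rows --rows "0 0 0 0 0 -0.02"

```text
clock: 12.2
tcp_pos: [0.5775, 0.1067, 0.0779]
orientation: [-1.466, 0.667, -0.672]
contact_force: [-0.0, -5.7, 6.7]
grip_width: 0.0529
```

```bash
python3 -c "
from h import *
st()"
```

```text
12.2 j [ 0.063  0.563 -0.464  1.868  0.347  0.789  0.127] p [0.5775 0.1067 0.0779] down [ 0.0021 -0.002  -1.    ] yaw 40.89 F [-0.01 -5.75  6.7 ] M [-1.04   0.07   0.381] w 0.0529
```

Emit:
send_rows --rows "0 0 0 0 0 0"

```text
clock: 12.3
tcp_pos: [0.5775, 0.1067, 0.0779]
orientation: [-1.466, 0.667, -0.672]
contact_force: [0.6, -4.9, 6.7]
grip_width: 0.0536
```

```bash
python3 -c "
from h import *
st()"
```

```text
12.3 j [ 0.063  0.563 -0.464  1.868  0.347  0.789  0.127] p [0.5775 0.1067 0.0779] down [ 0.002  -0.0019 -1.    ] yaw 40.89 F [ 0.6  -4.92  6.7 ] M [-0.951  0.093  0.192] w 0.0536
```

Emit:
send_rows --rows "0 0 0 0 0 0"

```text
clock: 12.4
tcp_pos: [0.5775, 0.1067, 0.078]
orientation: [-1.466, 0.667, -0.671]
contact_force: [-0.7, -6.2, 6.5]
grip_width: 0.0531
```

```bash
python3 -c "
from h import *
st()"
```

```text
12.4 j [ 0.063  0.563 -0.464  1.868  0.347  0.789  0.127] p [0.5775 0.1067 0.078 ] down [ 0.0021 -0.0019 -1.    ] yaw 40.91 F [-0.67 -6.23  6.46] M [-0.992  0.125  0.242] w 0.0531
```

Emit:
send_rows --rows "0 0 0.0001 0 0 0.06;0 0 0.0001 0 0 0.06;0 0 0.0001 0 0 0.06;0 0 0.0001 0 0 0.06;0 0 0.0001 0 0 0.06;0 0 0.0001 0 0 0.06"

```text
clock: 13.0
tcp_pos: [0.5777, 0.107, 0.0783]
orientation: [-1.536, 0.386, -0.39]
contact_force: [1.5, -3.7, 3.3]
grip_width: 0.053
```

```bash
cat >> h.py <<'E'
def s2():
    o=r.get_obs();M=R.from_rotvec(o['orientation']).as_matrix()
    print(round(o['clock'],2),'yaw',np.degrees(np.arctan2(M[1,2],M[0,2])).round(2),'F',o['contact_force'].round(1),'Mz',o['moment'].round(3)[2],'tau',o['tau'].round(3)[[4,5,6]],'qd',o['qvel'][6].round(3))
E
python3 -c "
from h import *
s2()"
```

```text
13.0 yaw 61.64 F [ 1.5 -3.7  3.3] Mz -0.023 tau [-0.917 -0.413 -0.629] qd 0.509
```

Emit:
send_rows --rows "0 0 0 0 0 -0.03;0 0 0 0 0 -0.03"

```text
clock: 13.2
tcp_pos: [0.5776, 0.107, 0.0782]
orientation: [-1.526, 0.438, -0.442]
contact_force: [1.6, -4.5, 4.5]
grip_width: 0.0532
```

```bash
python3 -c "
from h import *
s2()"
```

```text
13.2 yaw 57.84 F [ 1.6 -4.5  4.5] Mz 0.079 tau [-1.022 -0.509  0.38 ] qd -0.259
```

Emit:
send_rows --rows "0 0 0 0 0 -0.03"

```text
clock: 13.3
tcp_pos: [0.5776, 0.1069, 0.0782]
orientation: [-1.521, 0.461, -0.465]
contact_force: [1.6, -4.7, 4.9]
grip_width: 0.053
```

```bash
python3 -c "
from h import *
s2()"
```

```text
13.3 yaw 56.11 F [ 1.6 -4.7  4.9] Mz 0.048 tau [-1.07  -0.51   0.294] qd -0.254
```

Emit:
send_rows --rows "0 0 0 0 0 -0.03"

```text
clock: 13.4
tcp_pos: [0.5776, 0.1069, 0.0781]
orientation: [-1.516, 0.485, -0.488]
contact_force: [1.5, -5.6, 4.5]
grip_width: 0.0527
```

```bash
python3 -c "
from h import *
s2()"
```

```text
13.4 yaw 54.4 F [ 1.5 -5.6  4.5] Mz 0.088 tau [-1.105 -0.509  0.256] qd -0.254
```

Emit:
send_rows --rows "0 0 0 0 0 -0.03"

```text
clock: 13.5
tcp_pos: [0.5776, 0.1069, 0.0781]
orientation: [-1.511, 0.508, -0.512]
contact_force: [1.3, -6.3, 4.3]
grip_width: 0.0535
```

```bash
python3 -c "
from h import *
s2()"
```

```text
13.5 yaw 52.69 F [ 1.3 -6.3  4.3] Mz 0.136 tau [-1.135 -0.504  0.223] qd -0.253
```

Emit:
send_rows --rows "0 0 0 0 0 -0.03"

```text
clock: 13.6
tcp_pos: [0.5776, 0.1068, 0.0781]
orientation: [-1.505, 0.531, -0.535]
contact_force: [3.0, -5.3, 4.9]
grip_width: 0.0534
```

```bash
python3 -c "
from h import *
s2()"
```

```text
13.6 yaw 50.98 F [ 3.  -5.3  4.9] Mz 0.162 tau [-1.162 -0.498  0.19 ] qd -0.253
```

Emit:
send_rows --rows "0 0 0 0 0 -0.03"

```text
clock: 13.7
tcp_pos: [0.5775, 0.1068, 0.0781]
orientation: [-1.499, 0.554, -0.558]
contact_force: [1.9, -4.4, 4.2]
grip_width: 0.0531
```

```bash
python3 -c "
from h import *
s2()"
```

```text
13.7 yaw 49.26 F [ 1.9 -4.4  4.2] Mz 0.18 tau [-1.188 -0.491  0.159] qd -0.254
```

Emit:
send_rows --rows "0 0 0 0 0 -0.03"

```text
clock: 13.8
tcp_pos: [0.5775, 0.1068, 0.078]
orientation: [-1.493, 0.578, -0.581]
contact_force: [1.9, -5.8, 4.4]
grip_width: 0.0531
```

```bash
python3 -c "
from h import *
s2()"
```

```text
13.8 yaw 47.54 F [ 1.9 -5.8  4.4] Mz 0.209 tau [-1.215 -0.462  0.134] qd -0.254
```

Emit:
send_rows --rows "0 0 -0.0001 0 0 -0.03"

```text
clock: 13.9
tcp_pos: [0.5775, 0.1068, 0.078]
orientation: [-1.486, 0.601, -0.605]
contact_force: [0.8, -5.7, 5.4]
grip_width: 0.0533
```

```bash
python3 -c "
from h import *
s2()"
```

```text
13.9 yaw 45.83 F [ 0.8 -5.7  5.4] Mz 0.27 tau [-1.241 -0.649  0.071] qd -0.253
```

Emit:
send_rows --rows "0 0 0 0 0 -0.03"

```text
clock: 14.0
tcp_pos: [0.5775, 0.1067, 0.078]
orientation: [-1.479, 0.624, -0.628]
contact_force: [1.9, -4.8, 5.7]
grip_width: 0.0532
```

```bash
python3 -c "
from h import *
s2()"
```

```text
14.0 yaw 44.12 F [ 1.9 -4.8  5.7] Mz 0.332 tau [-1.297 -0.573  0.024] qd -0.254
```

Emit:
send_rows --rows "0 0 0 0 0 -0.03"

```text
clock: 14.1
tcp_pos: [0.5775, 0.1067, 0.078]
orientation: [-1.472, 0.647, -0.651]
contact_force: [1.4, -6.7, 4.6]
grip_width: 0.0534
```

```bash
python3 -c "
from h import *
s2()"
```

```text
14.1 yaw 42.41 F [ 1.4 -6.7  4.6] Mz 0.351 tau [-1.345 -0.573 -0.026] qd -0.252
```

Emit:
send_rows --rows "0 0 0 0 0 -0.03"

```text
clock: 14.2
tcp_pos: [0.5774, 0.1067, 0.0779]
orientation: [-1.465, 0.67, -0.674]
contact_force: [1.1, -5.2, 4.2]
grip_width: 0.0531
```

```bash
python3 -c "
from h import *
s2()"
```

```text
14.2 yaw 40.7 F [ 1.1 -5.2  4.2] Mz 0.376 tau [-1.393 -0.573 -0.075] qd -0.251
```

Emit:
send_rows --rows "0 0 -0.0001 0 0 -0.03"

```text
clock: 14.3
tcp_pos: [0.5775, 0.1066, 0.0779]
orientation: [-1.458, 0.693, -0.697]
contact_force: [1.2, -6.5, 5.3]
grip_width: 0.053
```

```bash
python3 -c "
from h import *
s2()"
```

```text
14.3 yaw 38.99 F [ 1.2 -6.5  5.3] Mz 0.466 tau [-1.416 -0.753 -0.132] qd -0.253
```

Emit:
send_rows --rows "0 0 0 0 0 -0.03"

```text
clock: 14.4
tcp_pos: [0.5774, 0.1066, 0.0779]
orientation: [-1.45, 0.716, -0.72]
contact_force: [0.7, -5.8, 4.9]
grip_width: 0.0532
```

```bash
python3 -c "
from h import *
s2()"
```

```text
14.4 yaw 37.28 F [ 0.7 -5.8  4.9] Mz 0.497 tau [-1.469 -0.677 -0.177] qd -0.252
```

Emit:
send_rows --rows "0 0 0 0 0 -0.03"

```text
clock: 14.5
tcp_pos: [0.5774, 0.1066, 0.0779]
orientation: [-1.442, 0.739, -0.743]
contact_force: [1.0, -5.4, 5.3]
grip_width: 0.0528
```

```bash
python3 -c "
from h import *
s2()"
```

```text
14.5 yaw 35.57 F [ 1.  -5.4  5.3] Mz 0.524 tau [-1.515 -0.677 -0.225] qd -0.252
```

Emit:
send_rows --rows "0 0 0 0 0 -0.03"

```text
clock: 14.6
tcp_pos: [0.5774, 0.1066, 0.0779]
orientation: [-1.433, 0.762, -0.766]
contact_force: [1.8, -6.4, 5.3]
grip_width: 0.0531
```

```bash
python3 -c "
from h import *
s2()"
```

```text
14.6 yaw 33.86 F [ 1.8 -6.4  5.3] Mz 0.629 tau [-1.559 -0.672 -0.271] qd -0.253
```

Emit:
send_rows --rows "0 0 0.0001 0 0 0.05;0 0 0.0001 0 0 0.05;0 0 0 0 0 0.06;0 0 0 0 0 -0.03;0 0 0 0 0 -0.03;0 0 0 0 0 -0.012"

```text
clock: 15.2
tcp_pos: [0.5774, 0.1066, 0.0779]
orientation: [-1.457, 0.695, -0.699]
contact_force: [1.9, -6.6, 4.0]
grip_width: 0.0531
```

```bash
python3 -c "
from h import *
st()"
```

```text
15.2 j [ 0.057  0.561 -0.456  1.869  0.34   0.787  0.097] p [0.5774 0.1066 0.0779] down [ 0.0018 -0.0018 -1.    ] yaw 38.85 F [ 1.9  -6.57  4.02] M [-1.176 -0.406  0.487] w 0.0531
```

Emit:
send_rows --rows "0 0 0 0 0 0;0 0 0 0 0 0;0 0 0 0 0 0;0 0 0 0 0 0;0 0 0.01 0 0 0;0 0 0.03 0 0 0;0 0 0.04 0 0 0;0 0 0.04 0 0 0;0 0 0.03 0 0 0;0 0 0 0 0 0;0 0 0 0 0 0" --grip 0.085

```text
clock: 16.3
tcp_pos: [0.5767, 0.1083, 0.2285]
orientation: [-1.456, 0.692, -0.694]
contact_force: [-0.4, -0.6, 0.1]
grip_width: 0.0852
```

```bash
python3 -c "
from h import *
st()
w=r.grab_frame('wrist');np.save('w3.npy',w,allow_pickle=True)
save(w,'w3.png')
im=w['pixels'][140:250,220:340,::-1]; im=cv2.resize(im,None,fx=5,fy=5,interpolation=cv2.INTER_CUBIC); im=cv2.convertScaleAbs(im,alpha=1.6); cv2.imwrite('pics/w3d.png',im)"
```

```text
16.3 j [ 0.117  0.383 -0.524  1.749  0.216  1.065  0.202] p [0.5767 0.1083 0.2285] down [ 2.e-03  3.e-04 -1.e+00] yaw 39.12 F [-0.4  -0.58  0.09] M [0.013 0.007 0.005] w 0.0852
```

View pics/w3.png

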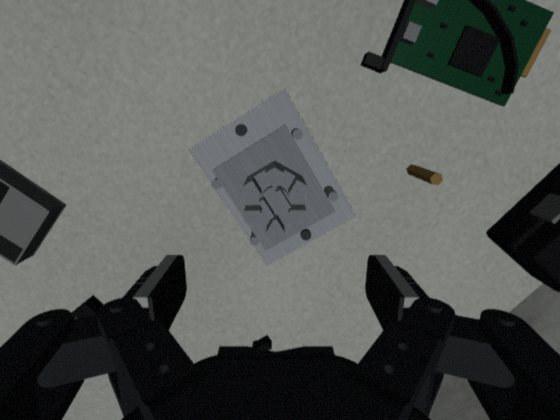

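View pics/w3d.png

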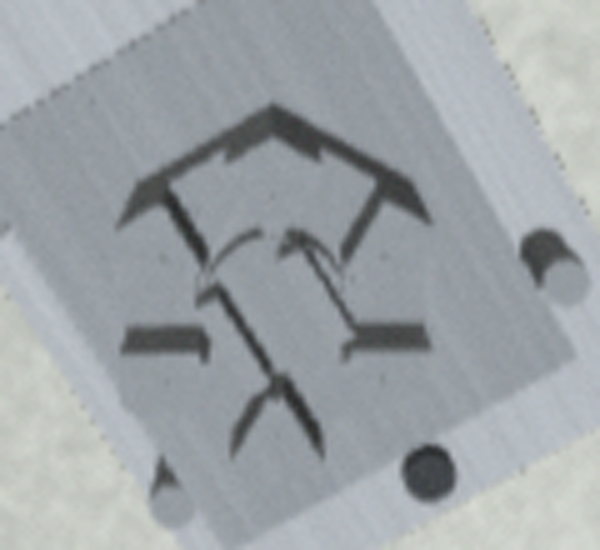

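```bash
python3 -c "
from h import *
w=np.load('w3.npy',allow_pickle=True).item()
D=lambda L,z:np.array([onz(w,220+x/5,140+y/5,z) for x,y in L])
def a(L,z):
    c=D(L,z); d=c[1]-c[0]; print(z,np.degrees(np.arctan2(d[1],d[0])).round(2),c.mean(0).round(4),np.linalg.norm(d).round(4))
a([(165,192),(207,262)],.12);a([(287,385),(322,455)],.12);a([(165,192),(322,455)],.12)
a([(217,290),(275,380)],.122);a([(300,240),(353,328)],.115)
a([(148,182),(273,105)],.077);a([(273,105),(405,180)],.077)
a([(207,330),(125,330)],.11)
a([(125,330),(430,325)],.11)
a([(0,130),(200,5)],.04)
a([(235,548),(575,352)],.074);a([(375,0),(575,352)],.074);
"
```

```text
0.12 -21.18 [0.5553 0.1097 0.12  ] 0.0138
0.12 -25.4 [0.5925 0.0957 0.12  ] 0.0143
0.12 -21.31 [0.5739 0.1024 0.12  ] 0.0538
0.122 -19.4 [0.5747 0.1018 0.122 ] 0.0187
0.115 -20.26 [0.5809 0.116  0.115 ] 0.0183
0.077 70.71 [0.5526 0.1166 0.077 ] 0.0286
0.077 9.51 [0.572  0.1326 0.077 ] 0.0296
0.11 -140.9 [0.565  0.0906 0.11  ] 0.0146
0.11 40.08 [0.5801 0.1035 0.11  ] 0.0543
0.04 70.42 [0.5265 0.1086 0.04  ] 0.0513
0.074 71.03 [0.6236 0.0909 0.074 ] 0.0818
0.074 -20.05 [0.5985 0.1436 0.074 ] 0.0817
```

Emit:
send_rows --rows "-0.005 -0.033 0 0 0 0.068;-0.005 -0.033 0 0 0 0.068;-0.005 -0.033 0 0 0 0.068;-0.005 -0.033 0 0 0 0.068;-0.005 -0.033 0 0 0 0.068;-0.005 -0.033 0 0 0 0.068;-0.005 -0.033 0 0 0 0.068;-0.006 -0.032 0 0 0 0.068;-0.006 -0.032 0 0 0 0.068;-0.006 -0.032 0 0 0 0.068;0 0 -0.03 0 0 0;0 0 -0.03 0 0 0;0 0 0 0 0 0;0 0 0 0 0 0"

```text
clock: 17.75
tcp_pos: [0.5228, -0.2183, 0.1666]
orientation: [-1.563, 0.165, -0.161]
contact_force: [-0.3, -0.0, 0.1]
grip_width: 0.0853
```

```bash
python3 -c "
from h import *
st()
w=r.grab_frame('wrist');np.save('w4.npy',w,allow_pickle=True)
save(w,'w4.png')"
```

```text
17.75 j [ 0.697  0.423 -0.522  1.852  0.256  0.936  1.423] p [ 0.5228 -0.2183  0.1666] down [-0.0023  0.0014 -1.    ] yaw 78.13 F [-0.32 -0.04  0.06] M [ 0.002 -0.006 -0.067] w 0.0853
```

View pics/w4.png

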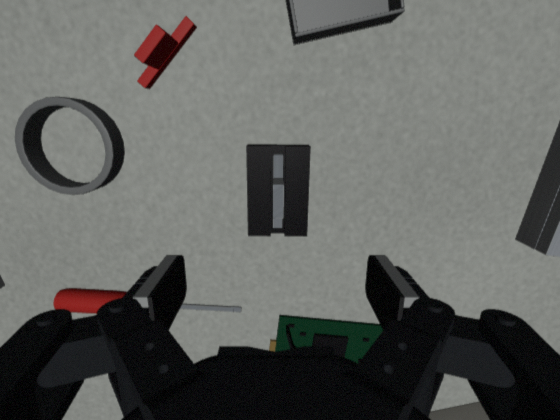

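```bash
python3 -c "
from h import *
w=np.load('w4.npy',allow_pickle=True).item()
im=w['pixels'][138:242,225:330,::-1]; im=cv2.resize(im,None,fx=5.7,fy=5.7,interpolation=cv2.INTER_CUBIC); im=cv2.convertScaleAbs(im,alpha=2); cv2.imwrite('pics/w4d.png',im)"
```

```text
(no output)
```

View pics/w4d.png

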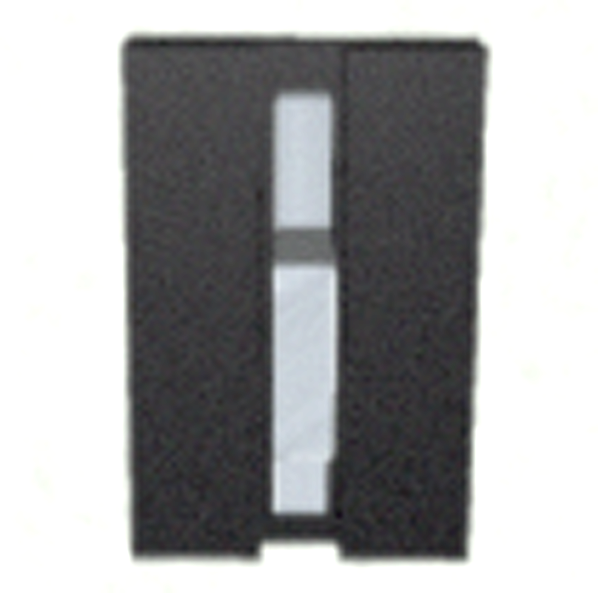

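```bash
python3 -c "
from h import *
w=np.load('w4.npy',allow_pickle=True).item()
D=lambda L,z:np.array([onz(w,225+x/5.7,138+y/5.7,z) for x,y in L])
for L,z in [([(272,265),(337,265),(334,460),(272,460)],.058),([(273,93),(331,93),(328,513),(273,513)],.024),([(127,40),(485,45),(465,557),(133,557)],.02)]:
    c=D(L,z);print(c.mean(0).round(4))
    for i in range(4):
        d=c[(i+1)%4]-c[i];print(np.linalg.norm(d).round(4),np.degrees(np.arctan2(d[1],d[0])).round(2))
"
```

```text
[ 0.5222 -0.2163  0.058 ]
0.0096 78.11
0.0302 -12.31
0.0094 -101.89
0.0302 167.97
[ 0.522  -0.2164  0.024 ]
0.0094 78.11
0.0726 -11.91
0.0096 -101.89
0.0726 167.98
[ 0.523  -0.2164  0.02  ]
0.0586 77.33
0.0897 -12.39
0.059 -101.89
0.0905 167.35
```

Emit:
send_rows --rows "-0.0006 0.002 -0.03 0 0 0;0 0 -0.035 0 0 0;0 0 -0.035 0 0 0;0 0 -0.0225 0 0 0;0 0 -0.014 0 0 0;0 0 0 0 0 0;0 0 0 0 0 0" --grip 0.04

```text
clock: 18.5
tcp_pos: [0.524, -0.217, 0.0321]
orientation: [-1.565, 0.162, -0.165]
contact_force: [0.5, 0.3, 0.5]
grip_width: 0.0402
```

```bash
python3 -c "
from h import *
st()
w=r.grab_frame('wrist');save(w,'w5.png')"
```

```text
18.5 j [ 0.621  0.605 -0.439  1.936  0.393  0.683  1.305] p [ 0.524  -0.217   0.0321] down [ 1.9e-03 -6.0e-04 -1.0e+00] yaw 78.1 F [0.52 0.3  0.52] M [-0.024 -0.03  -0.07 ] w 0.0402
```

View pics/w5.png

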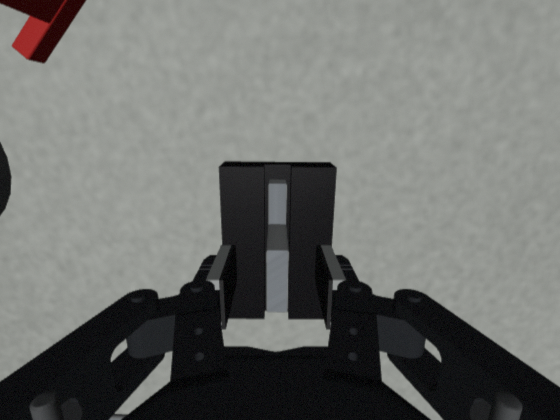

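Emit:
send_rows --rows "-0.0015 0.0005 -0.002 0 0 0;0 0 0 0 0 0;0 0 0 0 0 0;0 0 0 0 0 0;0 0 0 0 0 0;0 0 0 0 0 0" --grip 0.0 --grip_force 50

```text
clock: 19.15
tcp_pos: [0.5216, -0.2167, 0.0296]
orientation: [-1.565, 0.163, -0.164]
contact_force: [-0.7, -0.1, 6.3]
grip_width: 0.0088
```

```bash
python3 -c "
from h import *
st()"
```

```text
19.15 j [ 0.621  0.606 -0.437  1.942  0.396  0.677  1.302] p [ 0.5216 -0.2167  0.0296] down [ 6.e-04 -7.e-04 -1.e+00] yaw 78.08 F [-0.69 -0.12  6.3 ] M [ 0.015  0.325 -0.014] w 0.0088
```

Emit:
send_rows --rows "0 0 0.01 0 0 0;0 0 0.03 0 0 0;0 0 0.04 0 0 0;0 0 0.04 0 0 0;0 0 0.035 0 0 0;0.005 0.03 0.01 0 0 -0.015;0.005 0.03 0 0 0 -0.015;0.005 0.03 0 0 0 -0.015;0.005 0.03 0 0 0 -0.015;0.005 0.03 0 0 0 -0.015;0.005 0.03 0 0 0 -0.015;0.005 0.03 0 0 0 -0.015;0.005 0.03 0 0 0 -0.015;0.005 0.03 0 0 0 -0.015;0.005 0.03 0 0 0 -0.015;0.0045 0.024 0 0 0 0;0 0 0 0 0 0;0 0 0 0 0 0"

```text
clock: 20.95
tcp_pos: [0.5754, 0.1079, 0.1939]
orientation: [-1.553, 0.28, -0.279]
contact_force: [0.3, -0.8, -1.5]
grip_width: 0.009
```

```bash
python3 -c "
from h import *
st()
w=r.grab_frame('wrist');np.save('w6.npy',w,allow_pickle=True)
save(w,'w6.png')
s=r.grab_frame('scene');save(s,'s6.png',(230,150,380,290),5)"
```

```text
20.95 j [ 0.168  0.434 -0.596  1.781  0.282  1.013  0.678] p [0.5754 0.1079 0.1939] down [-5.e-04 -2.e-04 -1.e+00] yaw 69.58 F [ 0.28 -0.8  -1.49] M [0.006 0.033 0.054] w 0.009
```

View pics/w6.png

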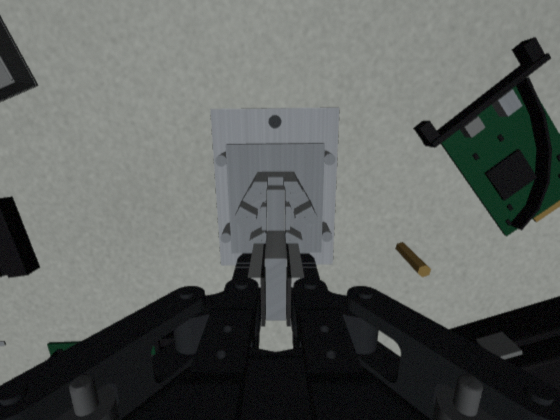

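View pics/s6.png

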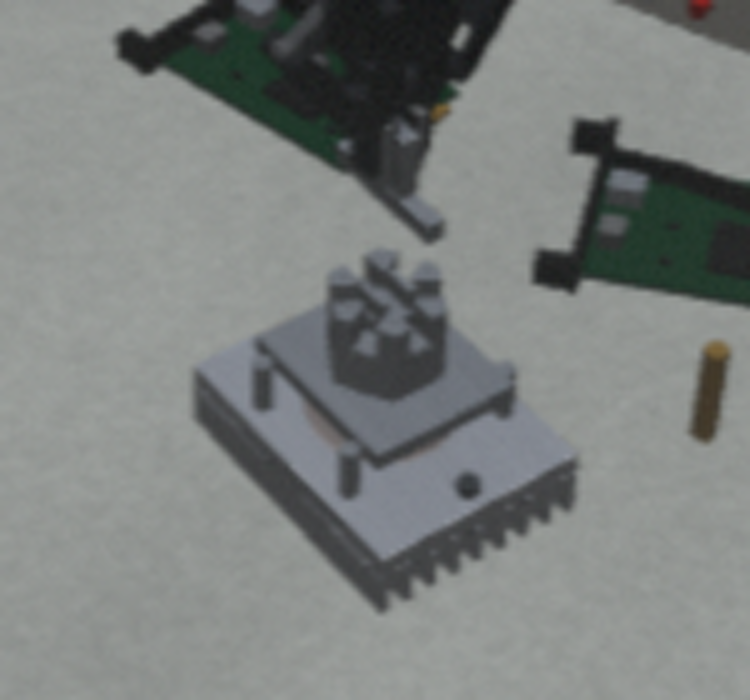

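```bash
python3 -c "
from h import *
w=np.load('w6.npy',allow_pickle=True).item()
im=w['pixels'][160:270,220:332,::-1]; im=cv2.resize(im,None,fx=5.3,fy=5.3,interpolation=cv2.INTER_CUBIC); im=cv2.convertScaleAbs(im,alpha=1.6); cv2.imwrite('pics/w6d.png',im)"
```

```text
(no output)
```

View pics/w6d.png

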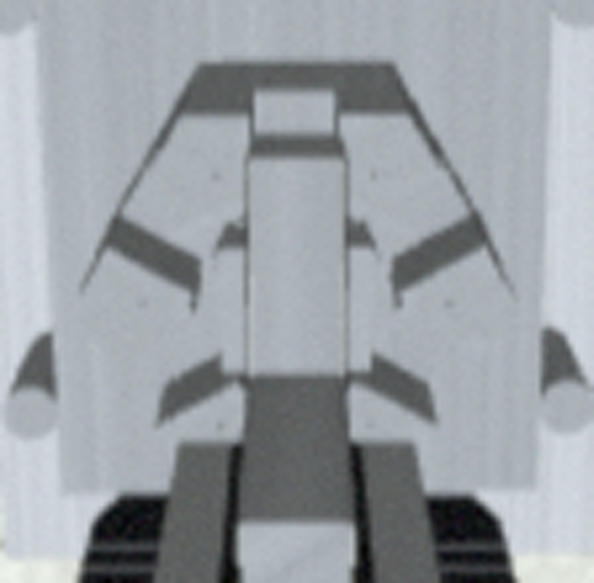

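Emit:
send_rows --rows "0 0 -0.02 0 0 0;0 0 -0.02 0 0 0;0 0 -0.0085 0 0 0;0 0 -0.004 0 0 0;0 0 -0.002 0 0 0;0 0 -0.002 0 0 0;0 0 0 0 0 0"

```text
clock: 21.75
tcp_pos: [0.5761, 0.1077, 0.1378]
orientation: [-1.552, 0.28, -0.281]
contact_force: [-0.1, -0.7, -2.5]
grip_width: 0.0085
```

```bash
python3 -c "
from h import *
st()
w=r.grab_frame('wrist');np.save('w7.npy',w,allow_pickle=True)
im=w['pixels'][160:290,210:342,::-1]; im=cv2.resize(im,None,fx=4.5,fy=4.5,interpolation=cv2.INTER_CUBIC); im=cv2.convertScaleAbs(im,alpha=1.6); cv2.imwrite('pics/w7d.png',im)"
```

```text
21.75 j [ 0.144  0.499 -0.57   1.829  0.333  0.909  0.635] p [0.5761 0.1077 0.1378] down [ 7.e-04  1.e-04 -1.e+00] yaw 69.49 F [-0.05 -0.67 -2.48] M [-0.005 -0.007 -0.02 ] w 0.0085
```

View pics/w7d.png

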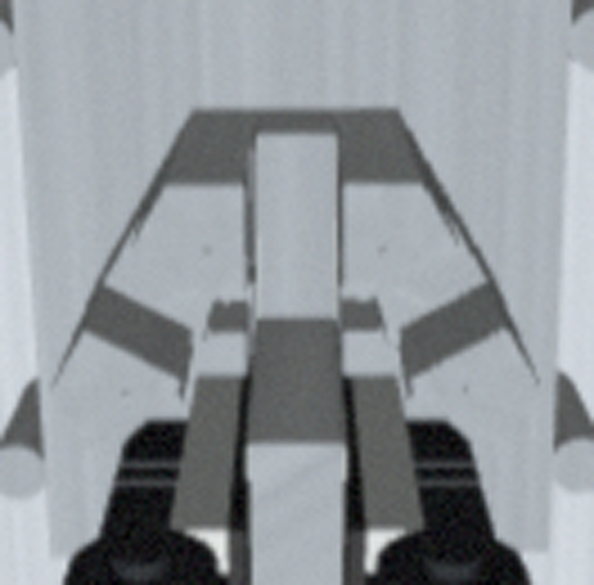

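Emit:
send_rows --rows "-0.0001 -0.0003 -0.002 0 0 -0.004;0 0 -0.002 0 0 0;0 0 -0.002 0 0 0;0 0 -0.002 0 0 0;0 0 0 0 0 0"

```text
clock: 22.3
tcp_pos: [0.5755, 0.1073, 0.1289]
orientation: [-1.552, 0.284, -0.283]
contact_force: [-0.2, 0.4, -1.5]
grip_width: 0.0088
```

```bash
python3 -c "
from h import *
st()"
```

```text
22.3 j [ 0.14   0.509 -0.564  1.836  0.341  0.894  0.626] p [0.5755 0.1073 0.1289] down [-7.e-04 -1.e-04 -1.e+00] yaw 69.27 F [-0.24  0.4  -1.52] M [-0.     0.014 -0.025] w 0.0088
```

Emit:
send_rows --rows "0 0 -0.001 0 0 0;0 0 -0.0005 0 0 0;0 0 0 0 0 0"

```text
clock: 22.6
tcp_pos: [0.5757, 0.1073, 0.1278]
orientation: [-1.552, 0.284, -0.284]
contact_force: [-0.2, -0.6, -1.4]
grip_width: 0.0087
```

```bash
python3 -c "
from h import *
st()"
```

```text
22.6 j [ 0.139  0.511 -0.563  1.837  0.342  0.892  0.625] p [0.5757 0.1073 0.1278] down [-1.e-04  0.e+00 -1.e+00] yaw 69.27 F [-0.21 -0.59 -1.37] M [ 0.    -0.036  0.01 ] w 0.0087
```

Emit:
send_rows --rows "0 0 -0.0007 0 0 0;0 0 0 0 0 0"

```text
clock: 22.8
tcp_pos: [0.5758, 0.1074, 0.1276]
orientation: [-1.552, 0.284, -0.284]
contact_force: [-1.7, -0.5, 3.9]
grip_width: 0.009
```

```bash
python3 -c "
from h import *
st()"
```

```text
22.8 j [ 0.139  0.511 -0.563  1.837  0.343  0.891  0.624] p [0.5758 0.1074 0.1276] down [ 3.e-04 -2.e-04 -1.e+00] yaw 69.27 F [-1.68 -0.53  3.94] M [-0.149  0.439 -0.043] w 0.009
```

Emit:
send_rows --rows "0 0 -0.0005 0 0 0;0 0 0 0 0 0"

```text
clock: 23.0
tcp_pos: [0.5759, 0.1074, 0.1276]
orientation: [-1.552, 0.283, -0.284]
contact_force: [-3.8, -1.5, 8.4]
grip_width: 0.0089
```

```bash
python3 -c "
from h import *
st()"
```

```text
23.0 j [ 0.139  0.511 -0.563  1.837  0.343  0.891  0.624] p [0.5759 0.1074 0.1276] down [ 5.e-04 -4.e-04 -1.e+00] yaw 69.27 F [-3.82 -1.5   8.38] M [-0.33   0.82  -0.016] w 0.0089
```

Emit:
send_rows --rows "0 0 0 0 0 0;0 0 0 0 0 0;0 0 0 0 0 0;0 0 0 0 0 0;0 0 0 0 0 0" --grip 0.05

```text
clock: 23.5
tcp_pos: [0.5757, 0.1074, 0.1265]
orientation: [-1.552, 0.284, -0.284]
contact_force: [0.0, -1.0, 0.6]
grip_width: 0.0502
```

Emit:
send_rows --rows "0 0 0.01 0 0 0;0 0 0.03 0 0 0;0 0 0.04 0 0 0;0 0 0.03 0 0 0;0 0 0 0 0 0;0 0 0 0 0 0"

```text
clock: 24.1
tcp_pos: [0.5761, 0.1075, 0.2378]
orientation: [-1.552, 0.282, -0.285]
contact_force: [-0.3, 0.4, -0.2]
grip_width: 0.0499
```

```bash
python3 -c "
from h import *
st()
w=r.grab_frame('wrist');np.save('w8.npy',w,allow_pickle=True)
s=r.grab_frame('scene');np.save('s8.npy',s,allow_pickle=True)
a=cv2.resize(w['pixels'][90:270,190:370,::-1],(400,400),interpolation=cv2.INTER_CUBIC)
b=cv2.resize(s['pixels'][180:280,260:360,::-1],(400,400),interpolation=cv2.INTER_CUBIC)
cv2.imwrite('pics/f8.png',cv2.convertScaleAbs(np.hstack([a,b]),alpha=1.5))"
```

```text
24.1 j [ 0.184  0.389 -0.61   1.736  0.248  1.092  0.702] p [0.5761 0.1075 0.2378] down [ 2.e-03  1.e-04 -1.e+00] yaw 69.26 F [-0.32  0.36 -0.16] M [-0.009  0.076 -0.015] w 0.0499
```

View pics/f8.png

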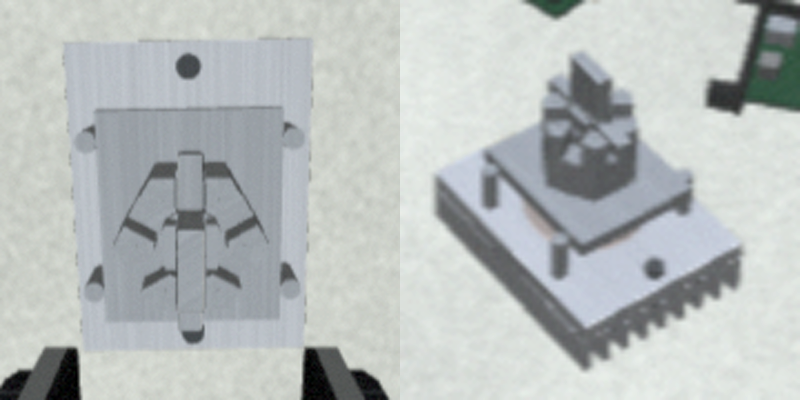

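```bash
python3 -c "
from h import *
t=r.grab_frame('top');save(t,'t9.png')
r.hand_in()"
```

```text
the job is handed in; nothing more can be done
```

View pics/t9.png

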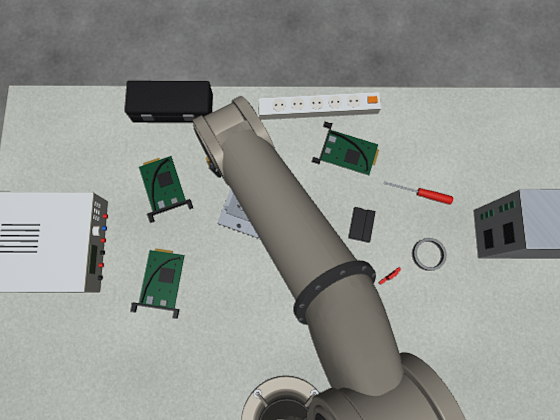

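The nut is tightened and left at an aligned position, and the steel lock key stands upright and home through nut and stud. I let go and handed the job in at about 24 s. Whether the chosen nut position is the right one was a close call on torque, explained below.

**Nut:**
- On the first tightening pass I turned about 18° past the aligned position (peak about 0.67 N m) before noticing. I backed off and measured the torque again in finer steps, going at most 6° past it.
- At the aligned position the torque reads about 0.42 N m. With the sensor's apparent offset it is nearer 0.44, so it counts as tight, but only just above the 0.4 limit, and single readings scatter by about 0.04.
- I left the nut about 1.3° clockwise of exact alignment, within the slots' play. The last reading there was 0.49 N m. I did not go on to the next position 60° further, because it could have been too tight.

**Key:**
- It slid in without side contact. It bottomed at the height that puts its underside on the stud's slot floor, and I pressed it down with about 8 N.
- The pictures after letting go show it upright, with its bar lying in two opposite nut slots. I did not measure its height again from the pictures.

**Rest of the scene:** the three boards look unmoved in the last top picture, and the gripper was clear of everything.

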